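# Feel along the inlaid bars of an engraved plate

## Task

Check the inlay by touch: with closed fingertips, lightly touch each raised bar of the wavy row in turn, from the red bar along the brass ones to the blue one, without touching the dark plate beside them and without pushing the sprung plate down to its stop. Finish with the fingertips still resting lightly on the blue bar alone: the program ends while holding that touch. Nothing is grasped; leave the tub, bottle and loupe undisturbed.

Things in the scene. Friction and masses are not known exactly. Their poses are not given: they have to be found in the camera images.
- stand: Fixed oak base board of the sprung engraving stand, 270 x 205 x 18 mm thick, lying on the bench; it stands at any place and yaw. Origin on the bench surface, below the middle of the dark steel plate. x runs along the plate's length, from the red end to the blue end; +y points to the bare strip of board where the three loose things stand. The board runs from -135 to 135 mm in x and from -62 to 143 mm in y.
- bed (a joint): How far (m) the sprung bed with plate and bars is pushed down: 0 at rest, hard stop at 0.015. It moves straight down only. It begins to yield at about 1 N and then needs 0.5 N per mm (about 8.5 N at the stop); it springs back when released.
- plate: Dark steel plate, 230 x 94 x 6 mm, carried on a thin aluminium bed on four springs; origin at the centre of its underside, axes as the stand's. At rest its top is 46 mm above the bench.
- bar1: Raised inlay bar number 1 of the wavy row, red (the first): 28 mm long (its x, along the row), 10 mm wide, standing 7 mm proud of the plate; origin at the centre of its top, 53 mm above the bench at rest. Neighbours' centres are 36 mm apart, with gaps of about 8 mm.
- bar2: Raised inlay bar number 2 of the wavy row, brass: 28 mm long (its x, along the row), 10 mm wide, standing 7 mm proud of the plate; origin at the centre of its top, 53 mm above the bench at rest. Neighbours' centres are 36 mm apart, with gaps of about 8 mm.
- bar3: Raised inlay bar number 3 of the wavy row, brass: 28 mm long (its x, along the row), 10 mm wide, standing 7 mm proud of the plate; origin at the centre of its top, 53 mm above the bench at rest. Neighbours' centres are 36 mm apart, with gaps of about 8 mm.
- bar4: Raised inlay bar number 4 of the wavy row, brass: 28 mm long (its x, along the row), 10 mm wide, standing 7 mm proud of the plate; origin at the centre of its top, 53 mm above the bench at rest. Neighbours' centres are 36 mm apart, with gaps of about 8 mm.
- bar5: Raised inlay bar number 5 of the wavy row, brass: 28 mm long (its x, along the row), 10 mm wide, standing 7 mm proud of the plate; origin at the centre of its top, 53 mm above the bench at rest. Neighbours' centres are 36 mm apart, with gaps of about 8 mm.
- bar6: Raised inlay bar number 6 of the wavy row, blue (the last): 28 mm long (its x, along the row), 10 mm wide, standing 7 mm proud of the plate; origin at the centre of its top, 53 mm above the bench at rest. Neighbours' centres are 36 mm apart, with gaps of about 8 mm.
- tub: Small open red plastic tub, 40 mm across the rim, 32 mm high, loose on the board's bare strip; origin at the centre of its underside, z up.
- oil: Small amber glass oil bottle with black cap, 28 mm diameter, 62 mm high, loose on the board's bare strip; origin at the centre of its underside, z up.
- loupe: Black waisted eye loupe, 34 mm diameter, 32 mm high, loose on the board's bare strip; origin at the centre of its underside, z up.
Mind the look-alikes: they are no part of the job. Of the things shaped like the loupe, the black one is meant. Of the things shaped like the oil, the amber one is meant.

How it is judged:
By the outcome, as a careful person would: the job done as asked, in the order asked, and still so for the second after the job is handed in, while the arm keeps its last pose, push and grip.
It also fails if it takes over 38 s, if anything falls off the work surface, if the arm or the gripper's body presses on something with over 40 N, if the wrist force passes 120 N, or if a joint passes its speed limit or range.

## Robot

A 6-joint arm with a two-finger parallel gripper is mounted at the origin on the work surface. World frame = base frame: x ahead of the robot, y to its left, z up, the work surface at z = 0. Lengths are in mm, angles in rad, forces in N, time in s.
With the tool pointing down it reaches from about 275 to 1000 mm from the base axis. Payload 8.4 kg.
Tool frame: the origin (TCP) lies at the very end of the fingers, on their centre line; the grasp point (between the pads) lies 19 mm behind it (r.tcp_to_grasp is the distance from the TCP to the grasp point, in mm); z points along the fingers, y is the line along which they close (so a half turn about z gives the same grasp; the last joint's range is limited). The gripper opens to 85 mm and grips with 20 to 120 N. Pads are 22 mm wide; open, the fingers measure 114 mm over their backs; the gripper's body (76 mm by 85 mm) begins 54 mm behind the grasp point. The pads swing forward as they close: fully open they stand 13 mm farther back than shut.
Start: joints at [-1.137, 0.353, 1.633, -0, 1.155, -0.002], TCP at [263.834, -566.586, 231.281] pointing down, gripper open.
Joint ranges: [-2.63, 2.63], [-0.92, 2.1], [0.06, 2.66], [-1.3, 4.44], [0, 2.69], [-3.02, 3.02]. Speed limits (rad/s): [2.22, 2.22, 2.79, 3.14, 3.14, 3.14].

## Interface

Orientations are given as [roll, pitch, yaw] about the fixed x, y, z axes, in that order (R = Rz(yaw) Ry(pitch) Rx(roll)).
In Python, from rig import r gives the robot as it stands. The module is installed in compiled form; this text tells all that it offers.
- The arm moves only by the tool play_rows, never from a script. Its argument "rows" is a list of rows, each an object with "dp": the shift along the tool's x, y, z in units of 40 mm (1.0 is 40 mm), a list of three; "turn": the turn, a rotation vector about the tool's x, y, z in units of 6 degrees (1.0 is 6 degrees), a list of three; "fingers": the closure, from 0 (fully open) to 1 (shut). In form: [{"dp": [tx, ty, tz], "turn": [wx, wy, wz], "fingers": fingers}, ...]. A call has 1 to 5 rows; each row shifts and turns the commanded pose from where the row before left it, along the tool's axes as they then stand; what a row does not reach is not made up. A row lasts 1/12 s, in which the tool goes at most 41.7 mm and 7.16 degrees, less where a joint would pass 70% of its speed; a pose out of reach is approached as far as the arm can. A call is refused whole if a number of a shift passes 1 or a number of a turn 1, either way. A call with a gripper value outside its range is refused whole. The fingers move at their own pace and stop on an object; "force" is the grip in N (left out, the last holds). Time passes only in rows, so rows that do not move let the fingers close. It gives the time, the measured TCP pose, the force, the opening and the grip force at its end, in the units of the state.
- r.sense(): the state, without advancing time (a new reading comes with each control period).
- r.grab_frame(name): name is "scene" or "top"; returns a dict with "pixels" (420x560x3 uint8, red, green, blue), "fx", "fy", "cx", "cy" (pixels), "pose" (4x4, takes a point from camera to world coordinates). Camera axes: x right, y down, z forward; pixel columns grow to the right and rows downward; lengths in mm; the calibration is good to about 2 mm. A picture is of the moment at which its call begins. There is no depth.
- r.sign_off(): hands the job in; it is judged then, once.
The state is a dict: "clock": time; "qpos": joint angles; "qvel": joint speeds; "joint_efforts": joint torques, N m; "eef_pos": TCP position; "tcp_rot": TCP orientation; "contact_force": force on the tool from outside, world axes, zero at the start; "wrist_torque": the same for the moment, N m; "opening": opening from 0.0 (shut) to 1.0 (fully open); "grasp_force": force on a finger pad.
Only numpy, scipy, OpenCV 4.12 (cv2) and the standard library are available. Lean on these libraries where they do the work, as an engineer would, in place of code of your own. Each camera call takes 0.05 s, during which the arm holds its last target. There are 200 camera calls.

## Working session

There is one attempt and no reset: what is moved stays moved. The work goes in short steps, Python scripts to look and compute and a tool call to move; the robot and the scene stay as the last step left them, time stands still between calls to the robot, and variables do not carry over. Pictures are saved under pics/ and viewed, at most 10 in all, crops included, and the job is handed in when it is done.

Besides the shell and the picture viewer there is one more tool, called after "Request:" as a command line: name --argument value ..., lists and objects as JSON in quotes. play_rows: Moves the arm, as the interface text tells. Its arguments: {"type":"object","properties":{"rows":{"type":"array"},"force":{"type":"number"}},"required":["rows"]}

```bash
mkdir -p pics
python3 - <<'E'
from rig import r
import cv2,numpy as np
for n in("top","scene"):
    f=r.grab_frame(n); cv2.imwrite(f"pics/{n}0.png",f["pixels"][:,:,::-1]); np.savez(f"pics/{n}0.npz",**f)
    print(n,f["fx"],f["fy"],f["cx"],f["cy"],np.round(f["pose"],3).tolist())
print(r.sense())
E
```

```text
top 450.3286703836358 450.3286703836358 280.5746612963157 204.93220137763086 [[0.019, -0.977, 0.211, 446.576], [-1.0, -0.017, 0.009, 48.881], [-0.005, -0.211, -0.977, 928.791], [0.0, 0.0, 0.0, 1.0]]
scene 427.66939450590894 427.66939450590894 279.72116099281317 214.0286259911254 [[-0.738, 0.577, -0.35, 899.263], [0.675, 0.626, -0.391, 336.325], [-0.007, -0.525, -0.851, 701.916], [0.0, 0.0, 0.0, 1.0]]
{'clock': 0.1, 'qpos': array([-1.13736523e+00,  3.53559366e-01,  1.63404813e+00,  2.16791517e-05,
        1.15520297e+00, -2.40296118e-03]), 'qvel': array([ 0.00116135, -0.00098798, -0.00156744,  0.0008113 ,  0.00197316,
        0.00140582]), 'joint_efforts': array([-1.98367976e-03, -6.06355405e+01, -3.42819250e+01,  7.28466375e-05,
        4.01468278e-03,  3.02155331e-05]), 'eef_pos': array([ 263.68212245, -566.19040347,  230.65392781]), 'tcp_rot': array([-3.14037489e+00, -2.27493754e-05,  4.35825278e-01]), 'contact_force': array([ 0.21260087, -0.43397271, -0.68257596]), 'wrist_torque': array([-0.05869364,  0.00556816, -0.02139343]), 'grasp_force': 0.0, 'opening': 1.0005137374998507}
```

View pics/top0.png

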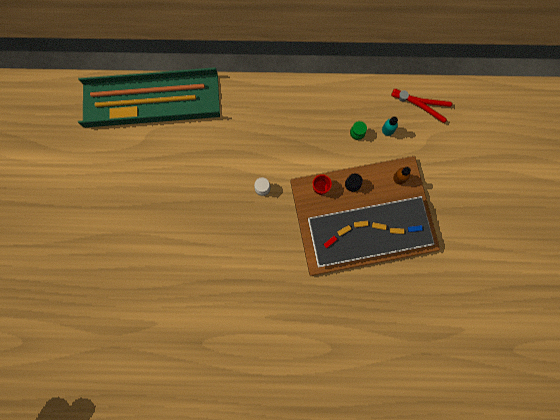

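View pics/scene0.png

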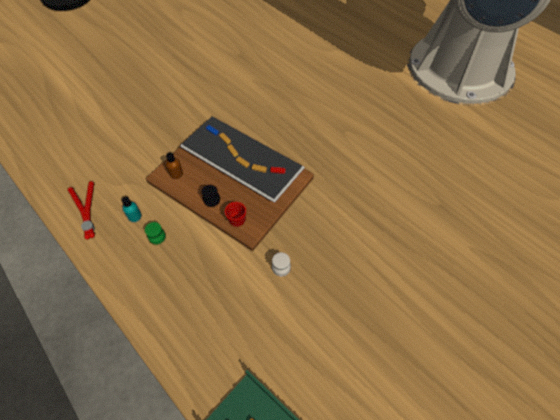

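The top view shows the stand with red bar (330,242), brass bars, and blue bar (416,229). The tub is at (321,184), the black loupe at (354,182) and the amber bottle at (402,175). The look-alikes, green (358,130) and teal (391,127), stand off the board. The scene view shows the same row, red (278,170) to blue (212,130).

```bash
cat > loc.py <<'E'
import cv2,numpy as np
def load(n): return dict(np.load(f"pics/{n}0.npz"))
def ray(f,uv,z):
    d=f["pose"][:3,:3]@[(uv[0]-f["cx"])/f["fx"],(uv[1]-f["cy"])/f["fy"],1]; o=f["pose"][:3,3]
    return (o+d*(z-o[2])/d[2])[:2]
def bars(f,box):
    x0,y0,x1,y1=box; im=f["pixels"][y0:y1,x0:x1]; h=cv2.cvtColor(im,cv2.COLOR_RGB2HSV); out=[]
    for name,m in(("red",((h[...,0]<7)|(h[...,0]>172))),("brass",(h[...,0]>13)&(h[...,0]<32)),("blue",(h[...,0]>100)&(h[...,0]<125))):
        m=(m&(h[...,1]>120)&(h[...,2]>95)).astype(np.uint8)
        n,l,s,c=cv2.connectedComponentsWithStats(m,connectivity=4)
        for i in range(1,n):
            if s[i,4]>=20: out.append((name,s[i,4],c[i]+[x0,y0]))
    return out
E
python3 - <<'E'
from loc import *
for n,b in(("top",(317,212,430,257)),("scene",(200,123,290,178))):
    f=load(n)
    for k,a,c in bars(f,b): print(n,k,a,c.round(1),ray(f,c,52).round(1))
    x0,y0,x1,y1=b; cv2.imwrite(f"pics/crop_{n}.png",cv2.resize(f["pixels"][y0-45:y1+15,x0-25:x1+20,::-1],None,fx=4.5,fy=4.5,interpolation=cv2.INTER_CUBIC))
E
```

```text
top red 76 [329.8 241.5] [564.6 -40.7]
top brass 74 [360.5 223.5] [ 601.3 -101.4]
top brass 80 [378.7 225.6] [ 597.7 -137.2]
top brass 76 [343.6 230.1] [587.5 -68.1]
top brass 77 [396.7 230.3] [ 589.  -172.3]
top blue 68 [414.8 228.1] [ 594.1 -208. ]
scene red 89 [277.9 169.8] [567.8 -37.6]
scene brass 1152 [267.9 134.4] [ 522.2 -117.5]
scene brass 143 [228.8 144.2] [ 596.4 -151.2]
scene brass 83 [242.5 161.4] [604.3 -99. ]
scene brass 93 [259.1 167.9] [591.2 -65.5]
scene brass 59 [206.4 172. ] [ 671.2 -126. ]
scene blue 60 [212.  129.4] [ 596.8 -205.1]
```

View pics/crop_top.png

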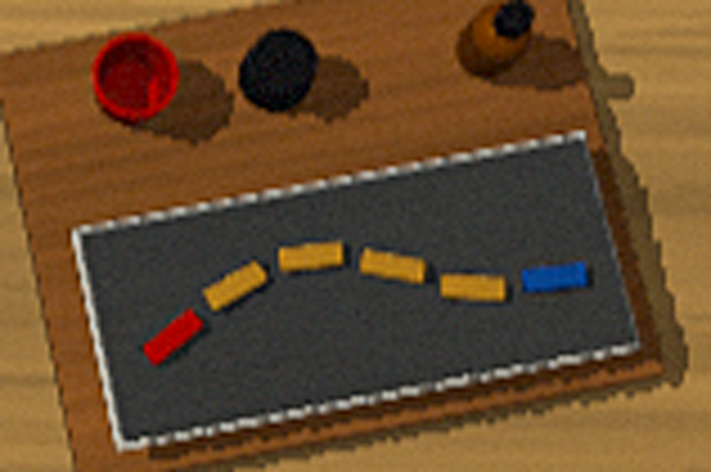

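The crop confirms the row on the dark plate: red at crop (172,337), four brass, and blue at (555,277). The tub, loupe and bottle are all on the bare strip above it. Next I move over to the red bar at height, closing the fingers on the way.

Request:
play_rows --rows '[{"dp": [0.8,-0.55,0],"turn": [0,0,0],"fingers": 1},{"dp": [0.8,-0.55,0],"turn": [0,0,0],"fingers": 1},{"dp": [0.8,-0.55,0],"turn": [0,0,0],"fingers": 1},{"dp": [0.8,-0.55,0],"turn": [0,0,0],"fingers": 1},{"dp": [0.8,-0.55,0],"turn": [0,0,0],"fingers": 1}]' --force 20

```text
clock: 0.52
eef_pos: [362.8, -397.6, 231.0]
tcp_rot: [-3.141, 0.0, 0.435]
contact_force: [1.4, -0.5, 0.8]
opening: 0.297
grasp_force: 0.0
```

Request:
play_rows --rows '[{"dp": [0.8,-0.55,0],"turn": [0,0,0],"fingers": 1},{"dp": [0.8,-0.55,0],"turn": [0,0,0],"fingers": 1},{"dp": [0.8,-0.55,0],"turn": [0,0,0],"fingers": 1},{"dp": [0.8,-0.55,0],"turn": [0,0,0],"fingers": 1},{"dp": [0.8,-0.55,0],"turn": [0,0,0],"fingers": 1}]'

```text
clock: 0.93
eef_pos: [461.5, -230.2, 231.2]
tcp_rot: [-3.141, 0.0, 0.436]
contact_force: [0.9, 0.3, 0.4]
opening: 0.003
grasp_force: 0.0
```

Request:
play_rows --rows '[{"dp": [0.8,-0.55,0],"turn": [0,0,0],"fingers": 1},{"dp": [0.8,-0.55,0],"turn": [0,0,0],"fingers": 1},{"dp": [0.8,-0.55,0],"turn": [0,0,0],"fingers": 1},{"dp": [0.8,-0.55,0],"turn": [0,0,0],"fingers": 1},{"dp": [0.8,-0.55,0],"turn": [0,0,0],"fingers": 1}]'

```text
clock: 1.35
eef_pos: [560.1, -62.9, 231.1]
tcp_rot: [-3.141, 0.0, 0.436]
contact_force: [0.9, -0.9, -0.6]
opening: -0.001
grasp_force: 0.0
```

Request:
play_rows --rows '[{"dp": [0,0,0],"turn": [0,0,-1],"fingers": 1},{"dp": [0,0,0],"turn": [0,0,-1],"fingers": 1},{"dp": [0,0,0],"turn": [0,0,-1],"fingers": 1},{"dp": [0,0,0],"turn": [0,0,-1],"fingers": 1},{"dp": [0,0,0],"turn": [0,0,-1],"fingers": 1}]'

```text
clock: 1.77
eef_pos: [559.4, -64.5, 230.8]
tcp_rot: [-3.141, 0.0, 0.965]
contact_force: [-0.2, 0.8, -0.2]
opening: -0.0
grasp_force: 0.0
```

Request:
play_rows --rows '[{"dp": [0,0,0],"turn": [0,0,-1],"fingers": 1},{"dp": [0,0,0],"turn": [0,0,-1],"fingers": 1},{"dp": [0,0,0],"turn": [0,0,-1],"fingers": 1},{"dp": [0,0,0],"turn": [0,0,-1],"fingers": 1},{"dp": [0,0,0],"turn": [0,0,-1],"fingers": 1}]'

```text
clock: 2.18
eef_pos: [559.4, -64.8, 230.9]
tcp_rot: [-3.141, -0.0, 1.488]
contact_force: [0.7, 0.3, 0.5]
opening: 0.001
grasp_force: 0.0
```

Request:
play_rows --rows '[{"dp": [0,0,0],"turn": [0,0,-1],"fingers": 1},{"dp": [0,0,0],"turn": [0,0,-1],"fingers": 1},{"dp": [0,0,0],"turn": [0,0,0],"fingers": 1},{"dp": [0,0,0],"turn": [0,0,0],"fingers": 1}]'

```text
clock: 2.52
eef_pos: [559.5, -64.8, 231.0]
tcp_rot: [-3.141, -0.0, 1.689]
contact_force: [0.5, 0.7, -0.5]
opening: -0.001
grasp_force: 0.0
```

Request:
play_rows --rows '[{"dp": [0.62,0.24,0.6],"turn": [0,0,0],"fingers": 1},{"dp": [0,0,0.9],"turn": [0,0,0],"fingers": 1},{"dp": [0,0,0.9],"turn": [0,0,0],"fingers": 1},{"dp": [0,0,0.9],"turn": [0,0,0],"fingers": 1},{"dp": [0,0,0.8],"turn": [0,0,0],"fingers": 1}]'

```text
clock: 2.93
eef_pos: [565.6, -38.8, 65.4]
tcp_rot: [-3.141, -0.0, 1.689]
contact_force: [-0.9, 0.1, -0.6]
opening: 0.001
grasp_force: 0.0
```

Request:
play_rows --rows '[{"dp": [0,0,0],"turn": [0,0,0],"fingers": 1}]'

```text
clock: 3.02
eef_pos: [561.8, -38.6, 61.6]
tcp_rot: [-3.132, -0.002, 1.689]
contact_force: [-1.9, 0.8, -0.5]
opening: 0.003
grasp_force: 0.0
```

Run:
```python
from rig import r
import cv2,numpy as np
a=r.grab_frame("top")["pixels"][150:270,280:440,::-1]; b=r.grab_frame("scene")["pixels"][90:210,170:330,::-1]
cv2.imwrite("pics/near.png",cv2.resize(np.hstack([a,b]),None,fx=2.5,fy=2.5*1.6,interpolation=cv2.INTER_CUBIC) if 0 else cv2.resize(np.vstack([a,b]),None,fx=2.5,fy=2.5,interpolation=cv2.INTER_CUBIC))
s=r.sense();print(s["eef_pos"],s["contact_force"],s["clock"])
```

```text
[565.54896661 -38.98531528  66.91284192] [ 0.28527411 -0.51201583  1.30973804] 3.1167
```

View pics/near.png

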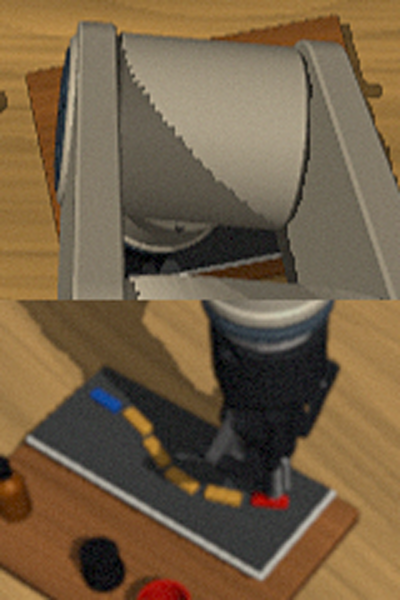

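The top view is hidden by the arm. In the scene view the closed fingertips stand about 14 mm above the red bar, at (270,490) in the picture, and centred on it. Now a slow descent.

Request:
play_rows --rows '[{"dp": [0,0,0.15],"turn": [0,0,0],"fingers": 1},{"dp": [0,0,0.1],"turn": [0,0,0],"fingers": 1},{"dp": [0,0,0.05],"turn": [0,0,0],"fingers": 1},{"dp": [0,0,0.05],"turn": [0,0,0],"fingers": 1},{"dp": [0,0,0.03],"turn": [0,0,0],"fingers": 1}]'

```text
clock: 3.53
eef_pos: [566.7, -39.1, 52.7]
tcp_rot: [3.14, 0.0, 1.692]
contact_force: [0.2, 0.5, 1.1]
opening: 0.002
grasp_force: 0.7
```

Request:
play_rows --rows '[{"dp": [0,0,0.03],"turn": [0,0,0],"fingers": 1},{"dp": [0,0,0],"turn": [0,0,0],"fingers": 1},{"dp": [0,0,0],"turn": [0,0,0],"fingers": 1}]'

```text
clock: 3.78
eef_pos: [566.6, -39.1, 51.2]
tcp_rot: [3.141, 0.0, 1.692]
contact_force: [0.9, -0.0, 1.7]
opening: 0.0
grasp_force: 1.0
```

Request:
play_rows --rows '[{"dp": [0,0,0],"turn": [0,0,0],"fingers": 1},{"dp": [0,0,0],"turn": [0,0,0],"fingers": 1}]'

```text
clock: 3.95
eef_pos: [566.6, -39.1, 51.1]
tcp_rot: [3.141, 0.0, 1.692]
contact_force: [1.6, -0.5, 2.4]
opening: 0.0
grasp_force: 1.0
```

Red touched at about 2 N with the bed down about 2 mm. Next, bar 2.

Request:
play_rows --rows '[{"dp": [0,0,-0.2],"turn": [0,0,0],"fingers": 1},{"dp": [0,0,-0.15],"turn": [0,0,0],"fingers": 1},{"dp": [-0.25,0.16,0],"turn": [0,0,0],"fingers": 1},{"dp": [-0.25,0.16,0],"turn": [0,0,0],"fingers": 1},{"dp": [-0.25,0.16,0],"turn": [0,0,0],"fingers": 1}]'

```text
clock: 4.37
eef_pos: [590.0, -67.5, 65.2]
tcp_rot: [3.141, 0.0, 1.693]
contact_force: [0.7, -0.4, -0.1]
opening: 0.0
grasp_force: 0.0
```

Request:
play_rows --rows '[{"dp": [0,0,0],"turn": [0,0,0],"fingers": 1},{"dp": [0,0,0.14],"turn": [0,0,0],"fingers": 1},{"dp": [0,0,0.09],"turn": [0,0,0],"fingers": 1},{"dp": [0,0,0.07],"turn": [0,0,0],"fingers": 1},{"dp": [0,0,0.05],"turn": [0,0,0],"fingers": 1}]'

```text
clock: 4.78
eef_pos: [588.1, -66.3, 50.1]
tcp_rot: [-3.14, -0.0, 1.693]
contact_force: [-1.3, -1.3, 3.2]
opening: -0.002
grasp_force: 1.3
```

Request:
play_rows --rows '[{"dp": [0,0,0],"turn": [0,0,0],"fingers": 1},{"dp": [0,0,0],"turn": [0,0,0],"fingers": 1},{"dp": [0,0,0],"turn": [0,0,0],"fingers": 1}]'

```text
clock: 5.03
eef_pos: [588.6, -66.2, 50.9]
tcp_rot: [-3.141, -0.0, 1.693]
contact_force: [-1.8, 0.7, 1.8]
opening: 0.002
grasp_force: 1.1
```

Bar 2 touched. Next, bar 3.

Request:
play_rows --rows '[{"dp": [0,0,-0.2],"turn": [0,0,0],"fingers": 1},{"dp": [0,0,-0.15],"turn": [0,0,0],"fingers": 1},{"dp": [-0.29,0.08,0],"turn": [0,0,0],"fingers": 1},{"dp": [-0.29,0.08,0],"turn": [0,0,0],"fingers": 1},{"dp": [-0.29,0.08,0],"turn": [0,0,0],"fingers": 1}]'

```text
clock: 5.45
eef_pos: [603.6, -101.1, 65.3]
tcp_rot: [3.14, 0.0, 1.693]
contact_force: [1.0, -0.6, -0.7]
opening: -0.003
grasp_force: 0.0
```

Request:
play_rows --rows '[{"dp": [0,0,0],"turn": [0,0,0],"fingers": 1},{"dp": [0,0,0.14],"turn": [0,0,0],"fingers": 1},{"dp": [0,0,0.09],"turn": [0,0,0],"fingers": 1},{"dp": [0,0,0.07],"turn": [0,0,0],"fingers": 1},{"dp": [0,0,0.05],"turn": [0,0,0],"fingers": 1}]'

```text
clock: 5.87
eef_pos: [602.0, -99.7, 50.1]
tcp_rot: [-3.14, -0.0, 1.693]
contact_force: [-1.4, -2.0, 2.2]
opening: 0.001
grasp_force: 1.3
```

Request:
play_rows --rows '[{"dp": [0,0,0],"turn": [0,0,0],"fingers": 1},{"dp": [0,0,0],"turn": [0,0,0],"fingers": 1},{"dp": [0,0,0],"turn": [0,0,0],"fingers": 1}]'

```text
clock: 6.12
eef_pos: [602.3, -99.5, 50.9]
tcp_rot: [-3.141, -0.0, 1.693]
contact_force: [-1.9, 0.9, 2.2]
opening: 0.004
grasp_force: 1.1
```

Run:
```python
from rig import r
import cv2
b=r.grab_frame("scene")["pixels"][90:210,170:330,::-1]
cv2.imwrite("pics/bar3.png",cv2.resize(b,None,fx=4,fy=4,interpolation=cv2.INTER_CUBIC))
```

```text
(no output)
```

View pics/bar3.png

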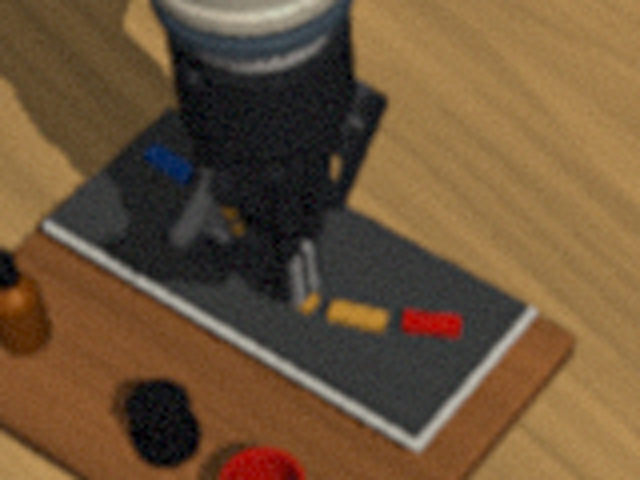

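The fingertips rest on bar 3: its end near bar 2 shows at (308,303), bar 2 at (358,316) is free, and the loose things stand undisturbed. Next, bar 4.

Request:
play_rows --rows '[{"dp": [0,0,-0.2],"turn": [0,0,0],"fingers": 1},{"dp": [0,0,-0.15],"turn": [0,0,0],"fingers": 1},{"dp": [-0.29,-0.06,0],"turn": [0,0,0],"fingers": 1},{"dp": [-0.29,-0.06,0],"turn": [0,0,0],"fingers": 1},{"dp": [-0.29,-0.06,0],"turn": [0,0,0],"fingers": 1}]'

```text
clock: 6.58
eef_pos: [599.8, -136.6, 65.2]
tcp_rot: [3.141, 0.0, 1.693]
contact_force: [-0.3, 0.5, -0.3]
opening: 0.003
grasp_force: 0.0
```

Request:
play_rows --rows '[{"dp": [0,0,0],"turn": [0,0,0],"fingers": 1},{"dp": [0,0,0.14],"turn": [0,0,0],"fingers": 1},{"dp": [0,0,0.09],"turn": [0,0,0],"fingers": 1},{"dp": [0,0,0.07],"turn": [0,0,0],"fingers": 1},{"dp": [0,0,0.05],"turn": [0,0,0],"fingers": 1}]'

```text
clock: 7.0
eef_pos: [599.3, -135.1, 50.1]
tcp_rot: [-3.14, -0.0, 1.693]
contact_force: [-1.8, -1.0, 2.3]
opening: 0.002
grasp_force: 1.3
```

Request:
play_rows --rows '[{"dp": [0,0,0],"turn": [0,0,0],"fingers": 1},{"dp": [0,0,0],"turn": [0,0,0],"fingers": 1},{"dp": [0,0,0],"turn": [0,0,0],"fingers": 1}]'

```text
clock: 7.25
eef_pos: [599.5, -134.9, 50.9]
tcp_rot: [-3.141, -0.0, 1.693]
contact_force: [-2.1, -0.3, 2.2]
opening: -0.0
grasp_force: 1.1
```

Request:
play_rows --rows '[{"dp": [0,0,-0.2],"turn": [0,0,0],"fingers": 1},{"dp": [0,0,-0.15],"turn": [0,0,0],"fingers": 1},{"dp": [-0.29,-0.11,0],"turn": [0,0,0],"fingers": 1},{"dp": [-0.29,-0.11,0],"turn": [0,0,0],"fingers": 1},{"dp": [-0.29,-0.11,0],"turn": [0,0,0],"fingers": 1}]'

```text
clock: 7.67
eef_pos: [590.7, -172.7, 65.2]
tcp_rot: [3.141, 0.0, 1.693]
contact_force: [-0.1, -0.2, 0.2]
opening: 0.002
grasp_force: 0.0
```

Request:
play_rows --rows '[{"dp": [0,0,0],"turn": [0,0,0],"fingers": 1},{"dp": [0,0,0.14],"turn": [0,0,0],"fingers": 1},{"dp": [0,0,0.09],"turn": [0,0,0],"fingers": 1},{"dp": [0,0,0.07],"turn": [0,0,0],"fingers": 1},{"dp": [0,0,0.05],"turn": [0,0,0],"fingers": 1}]'

```text
clock: 8.08
eef_pos: [590.5, -171.2, 50.2]
tcp_rot: [-3.141, -0.0, 1.693]
contact_force: [-2.0, -1.9, 2.6]
opening: 0.001
grasp_force: 1.3
```

Request:
play_rows --rows '[{"dp": [0,0,0],"turn": [0,0,0],"fingers": 1},{"dp": [0,0,0],"turn": [0,0,0],"fingers": 1},{"dp": [0,0,0],"turn": [0,0,0],"fingers": 1}]'

```text
clock: 8.33
eef_pos: [590.7, -171.1, 50.9]
tcp_rot: [-3.141, -0.0, 1.693]
contact_force: [-2.3, -0.8, 1.7]
opening: -0.002
grasp_force: 1.1
```

Request:
play_rows --rows '[{"dp": [0,0,-0.2],"turn": [0,0,0],"fingers": 1},{"dp": [0,0,-0.15],"turn": [0,0,0],"fingers": 1},{"dp": [-0.3,0.01,0],"turn": [0,0,0],"fingers": 1},{"dp": [-0.3,0.01,0],"turn": [0,0,0],"fingers": 1},{"dp": [-0.3,0,0],"turn": [0,0,0],"fingers": 1}]'

```text
clock: 8.75
eef_pos: [596.6, -208.4, 65.3]
tcp_rot: [3.141, 0.001, 1.693]
contact_force: [-0.6, -0.1, -0.8]
opening: -0.002
grasp_force: 0.0
```

Request:
play_rows --rows '[{"dp": [0,0,0],"turn": [0,0,0],"fingers": 1},{"dp": [0,0,0],"turn": [0,0,0],"fingers": 1}]'

```text
clock: 8.92
eef_pos: [595.9, -208.3, 64.6]
tcp_rot: [-3.142, -0.0, 1.691]
contact_force: [0.4, 0.5, -0.6]
opening: -0.002
grasp_force: 0.0
```

Bars 1 to 5 are touched. Now a gentle descent onto the blue bar, and hold.

Request:
play_rows --rows '[{"dp": [0.03,0,0.14],"turn": [0,0,0],"fingers": 1},{"dp": [0,0,0.09],"turn": [0,0,0],"fingers": 1},{"dp": [0,0,0.07],"turn": [0,0,0],"fingers": 1},{"dp": [0,0,0.05],"turn": [0,0,0],"fingers": 1},{"dp": [0,0,0],"turn": [0,0,0],"fingers": 1}]'

```text
clock: 9.33
eef_pos: [595.3, -205.3, 50.2]
tcp_rot: [-3.14, -0.001, 1.693]
contact_force: [-2.4, 0.5, 3.0]
opening: -0.001
grasp_force: 1.2
```

Request:
play_rows --rows '[{"dp": [0,0,0],"turn": [0,0,0],"fingers": 1},{"dp": [0,0,0],"turn": [0,0,0],"fingers": 1},{"dp": [0,0,0],"turn": [0,0,0],"fingers": 1},{"dp": [0,0,0],"turn": [0,0,0],"fingers": 1},{"dp": [0,0,0],"turn": [0,0,0],"fingers": 1}]'

```text
clock: 9.75
eef_pos: [596.0, -205.8, 51.0]
tcp_rot: [3.141, -0.0, 1.692]
contact_force: [-1.1, 1.4, 2.0]
opening: -0.001
grasp_force: 1.0
```

Run:
```python
from rig import r
import cv2
b=r.grab_frame("scene")["pixels"][90:240,140:330,::-1]
cv2.imwrite("pics/bar6.png",cv2.resize(b,None,fx=4,fy=4,interpolation=cv2.INTER_CUBIC))
s=r.sense();print(s["eef_pos"],s["contact_force"],s["grasp_force"])
```

```text
[ 595.95224567 -205.80954089   51.01747412] [0.1748102  1.55231361 0.83849802] 1.0367664601653814
```

View pics/bar6.png

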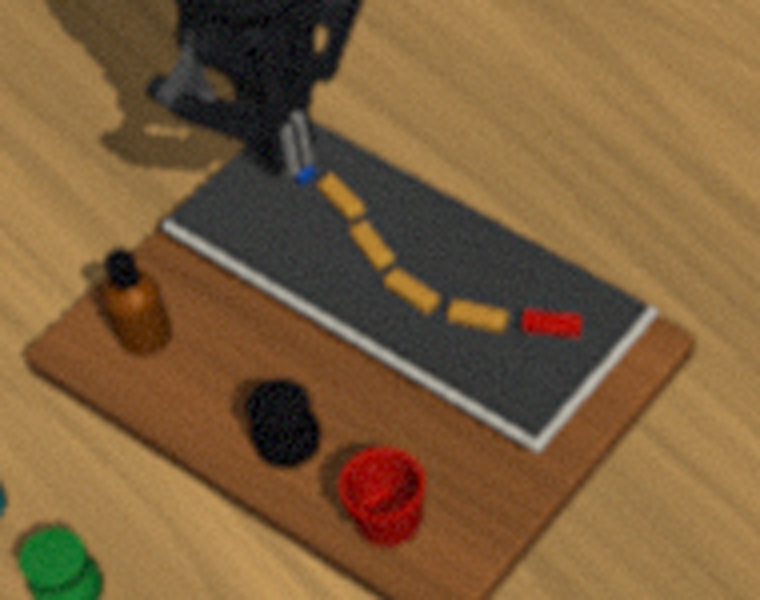

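The fingertips rest on the blue bar alone: its free end shows at (305,175) and bar 5 at (340,195) is clear. The tub, loupe and bottle stand as before, so I hand it in.

```bash
python3 -c "
from rig import r
print(r.sign_off())"
```

```text
the job is handed in; nothing more can be done
None
```

All six bars were touched lightly in order from red to blue (about 2–3 N, bed down about 2–3 mm), and I handed the job in with the closed fingertips resting on the blue bar alone.

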